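# Nest the measuring cups on the board

### The job

Put the four measuring cups together on the round wooden board for service: stand the largest in the middle of the board, then nest the others inside one at a time, each next size down in the one before, until the smallest is innermost. Keep every cup upright, let each stand flat on the floor of the cup below, let go of everything, and do not disturb the other things on the table.

Things in the scene. Friction and masses are not known exactly. Their poses are not given: they have to be found in the camera images.
- cup_xl: largest of 4 grey metal measuring cups, loose, open on top: rim 104 mm across, foot 98, height 46, wall 3, base 7 thick, 130 g. Flat bar handle 14 wide, 6 thick, 40 to 46 above the underside, runs along own -x to 100 mm from the axis; at start it points to the robot within 30 deg. Origin: centre of underside.
- cup_l: second largest of 4 grey metal measuring cups, loose, open on top: rim 82 mm across, foot 76, height 46, wall 3, base 7 thick, 100 g. Flat bar handle 14 wide, 6 thick, 40 to 46 above the underside, runs along own -x to 100 mm from the axis; at start it points to the robot within 30 deg. Origin: centre of underside. Nested: 8 mm play all round, rim and handle 7 mm above the next larger cup's.
- cup_m: second smallest of 4 grey metal measuring cups, loose, open on top: rim 60 mm across, foot 54, height 46, wall 3, base 7 thick, 70 g. Flat bar handle 14 wide, 6 thick, 40 to 46 above the underside, runs along own -x to 100 mm from the axis; at start it points to the robot within 30 deg. Origin: centre of underside. Nested: 8 mm play all round, rim and handle 7 mm above the next larger cup's.
- cup_s: smallest of 4 grey metal measuring cups, loose, open on top: rim 38 mm across, foot 32, height 46, wall 3, base 7 thick, 50 g. Flat bar handle 14 wide, 6 thick, 40 to 46 above the underside, runs along own -x to 100 mm from the axis; at start it points to the robot within 30 deg. Origin: centre of underside. Nested: 8 mm play all round, rim and handle 7 mm above the next larger cup's.
- board: round flat board of light wood, 180 mm across, 12 mm thick, fixed to the table. Origin: centre of its underside; its top is 12 mm above that. The nest is built here; handles may point any way. Held 75 mm from the cup axis the fingers clear the largest rim; handles fanned 40 degrees apart leave them room.
- shaker: steel salt shaker, 46 mm across, 85 mm high, loose bystander, not to be disturbed. Origin: centre of its underside.
- spice_jar: glass spice jar with black cap, 46 mm across, 75 mm high, loose bystander, not to be disturbed. Origin: centre of its underside.
- ramekin: small white ceramic bowl, 72 mm across, 36 mm high, loose bystander, not to be disturbed. Origin: centre of its underside.
- tin: small closed food tin, 66 mm across, 60 mm high, loose bystander, not to be disturbed. Origin: centre of its underside.
- timer: round white kitchen timer, 56 mm across, 55 mm high, loose bystander, not to be disturbed. Origin: centre of its underside.
There are look-alikes about, which are no part of the job. Leave any orange look-alike of the cup_l alone. What is shaped like the cup_xl but blue is not meant.

How it is judged:
On the way, in this order (a step that is already met when the one before it is completed fails the run):
1. the largest cup stands in the middle of the board, let go (horizontal distance between cup_xl and board below 0.03 m and z of cup_xl in the frame of board between 0.01 and 0.0145 m and linear speed of cup_xl below 0.02 m/s and angle between cup_xl's own z axis and vertical below 0.06 rad and contact force between cup_xl and the fingers below 0.05 N), for 0.2 s.
2. the second largest cup stands inside the largest, let go (horizontal distance between cup_l and cup_xl below 0.012 m and z of cup_l in the frame of cup_xl between 0.0045 and 0.0095 m and linear speed of cup_l below 0.02 m/s and angle between cup_l's own z axis and vertical below 0.06 rad and contact force between cup_l and the fingers below 0.05 N), for 0.2 s.
3. the second smallest cup stands inside the second largest, let go (horizontal distance between cup_m and cup_l below 0.012 m and z of cup_m in the frame of cup_l between 0.0045 and 0.0095 m and linear speed of cup_m below 0.02 m/s and angle between cup_m's own z axis and vertical below 0.06 rad and contact force between cup_m and the fingers below 0.05 N), for 0.2 s.
4. the smallest cup stands inside the second smallest, let go (horizontal distance between cup_s and cup_m below 0.012 m and z of cup_s in the frame of cup_m between 0.0045 and 0.0095 m and linear speed of cup_s below 0.02 m/s and angle between cup_s's own z axis and vertical below 0.06 rad and contact force between cup_s and the fingers below 0.05 N), for 0.2 s.
At the end, for the whole second after the job is handed in: The largest cup stands upright on the board, within 30 mm of its centre; each smaller cup stands inside the next larger one, on its floor (underside 4.5 to 9.5 mm above the other's, axes within 12 mm); all four are upright (within 0.06 rad), at rest and released (all of step 1 and all of step 2 and all of step 3 and all of step 4); the robot touches nothing.
It fails at once if a cup is tipped over (more than 40 degrees) (angle between any of cup_xl, cup_l, cup_m, cup_s's own z axis and vertical above 0.7 rad).
It fails at once if a bystander (shaker, jar, white bowl, tin, timer) is moved more than 30 mm (distance of any of shaker, spice_jar, ramekin, tin, timer from where it was at the start of the episode above 0.03 m).
It also fails if it takes over 106 s, if anything falls off the work surface, if the arm or the gripper's body presses on something with over 40 N, if the wrist force passes 120 N, or if a joint passes its speed limit or range.

### The arm

A 6-joint arm with a two-finger parallel gripper is mounted at the origin on the work surface. World frame = base frame: x ahead of the robot, y to its left, z up, the work surface at z = 0. Lengths are in m, angles in rad, forces in N, time in s.
With the tool pointing down it reaches from about 0.275 to 0.85 m from the base axis. Payload 19 kg.
Tool frame: the origin (TCP) lies between the finger pads; the fingertips stand 22 mm ahead of it and the grasp point (between the pads) lies 3 mm ahead of it; z points along the fingers, y is the line along which they close (so a half turn about z gives the same grasp; the last joint's range is limited). The gripper opens to 85 mm and grips with 20 to 120 N. Pads are 22 mm wide; open, the fingers measure 114 mm over their backs; the gripper's body (76 mm by 85 mm) begins 54 mm behind the grasp point. The pads swing forward as they close: fully open they stand 13 mm farther back than shut.
Start: joints at [1.098, 0.15, 1.437, -0, 1.554, -0.134], TCP at [0.191, 0.542, 0.253] pointing down, gripper open.
Joint ranges: [-2.8, 2.8], [-0.68, 2.1], [0.12, 2.68], [-1.39, 4.53], [0.16, 2.79], [-2.81, 2.81]. Speed limits (rad/s): [1.89, 1.89, 2.22, 3.01, 3.01, 3.01].

### API

Orientations are given as a rotation vector (axis times angle).
In Python, from workcell import get_obs, grab_frame, env, boxes_of, pinpoint gives the robot as it stands.
- The arm moves only by the shell command python3 -m inch 'ROWS' [FORCE]. ROWS is text: rows parted by semicolons, each of 7 numbers parted by spaces: the closure, from -1 (fully open) to 1 (shut), then the shift along the tool's x, y, z in mm, then the turn, a rotation vector about the tool's x, y, z in degrees. In form: jaw x y z rx ry rz; .... A call has 1 to 20 rows; each row is the pose to reach, as a shift and turn from the pose commanded when the call began, along the tool's axes at that moment; what a row does not reach only later rows make up. A row lasts 1/12 s, in which the tool goes at most 41.7 mm and 7.16 degrees, less where a joint would pass 70% of its speed; a pose out of reach is approached as far as the arm can. A call with a gripper value outside its range is refused whole. The fingers move at their own pace and stop on an object; FORCE is the grip in N (left out, the last holds). Time passes only in rows, so rows that repeat a pose let the fingers close. It gives the time, the measured TCP pose, the force, the opening and the grip force at its end, in the units of the state.
- get_obs(): the state, without advancing time (a new reading comes with each control period).
- grab_frame(name): name is "side" or "top"; returns a dict with "pixels" (384x512x3 uint8, blue, green, red), "z_map" (384x512 float32, m along the optical axis (not along the pixel's ray), 0 where there is no reading), "intrinsics" (3x3 intrinsics, pixels), "k1" (the pictures are not rectified: a ray, as slopes to the right and down, at radius r is drawn at 1 + k1 r^2 times it, then the intrinsics apply), "R" (3x3) and "t" (3): a world point X has camera coordinates R X + t. Camera axes: x right, y down, z forward; pixel columns grow to the right and rows downward; lengths in m; the calibration is good to about 2 mm. A picture is of the moment at which its call begins.
- env.close_job(): hands the job in; it is judged then, once.
Trained networks look in a picture, given as the dict that the camera call returned (one of the last four; its "shot" number tells which), for a name from the list of things; names that differ only in an ending like _2 or _b are one class to them, and where a whole thing is asked for, a point or a joint stands for the part that bears it (a point fixed in the world has none). Each returns a list of dicts, best first, with "p" (0 to 1); they miss things now and then, are a little off and sometimes report something else, mostly with a low value. They report only what shows in the picture. A call takes as long as a camera call. They do not tell look-alikes from the thing itself.
- boxes_of(picture, target): "xyz" ([x, y, z] in m, in world coordinates, good to about 4 mm: the middle of the surface that is visible of it).
- pinpoint(picture, target): "xyz" ([x, y, z] in m, in world coordinates, good to about 4 mm: a listed point, or the origin of a listed thing).
The state is a dict: "clock": time; "joint_positions": joint angles; "qvel": joint speeds; "tau": joint torques, N m; "eef_pos": TCP position; "tcp_rot": TCP orientation; "contact_force": force on the tool from outside, world axes, zero at the start; "wrist_torque": the same for the moment, N m; "grip_width": finger opening in m; "grip_force": force on a finger pad.
Only numpy, scipy, OpenCV 4.12 (cv2) and the standard library are available. Lean on these libraries where they do the work, as an engineer would, in place of code of your own. Each camera call takes 0.05 s, during which the arm holds its last target. There are 200 camera calls.

## Working session

There is one attempt and no reset: what is moved stays moved. The work goes in short steps, Python scripts to look and compute and a shell command to move; the robot and the scene stay as the last step left them, time stands still between calls to the robot, and variables do not carry over. Pictures are saved under pics/ and viewed, at most 14 in all, crops included, and the job is handed in when it is done.

```bash
ls; mkdir -p pics; cat > h.py <<'E'
from workcell import *
import numpy as np, cv2
from scipy.spatial.transform import Rotation as Ro
def world(f):
    K=f["intrinsics"];z=f["z_map"];h,w=z.shape
    u,v=np.meshgrid(np.arange(w),np.arange(h))
    xd=(u-K[0,2])/K[0,0];yd=(v-K[1,2])/K[1,1]
    x,y=xd.copy(),yd.copy()
    for _ in range(8):
        s=1+f["k1"]*(x*x+y*y);x,y=xd/s,yd/s
    P=np.stack([x*z,y*z,z],-1)
    return (P-f["t"])@f["R"]
def pix(f,X):
    c=f["R"]@np.array(X)+f["t"];a,b=c[:2]/c[2];s=1+f["k1"]*(a*a+b*b)
    K=f["intrinsics"];return round(K[0,0]*a*s+K[0,2]),round(K[1,1]*b*s+K[1,2])
E
python3 - <<'E'
from h import *
o=get_obs();print({k:np.round(v,3) for k,v in o.items()})
for n in("top","side"):
    f=grab_frame(n);cv2.imwrite(f"pics/{n}0.png",f["pixels"])
    for t in"cup_xl cup_l cup_m cup_s board shaker spice_jar ramekin tin timer".split():
        print(n,t,[(np.round(d["xyz"],3).tolist(),round(d["p"],2),pix(f,d["xyz"])) for d in pinpoint(f,t)[:4]])
E
```

```text
pics
{'clock': np.float64(0.0), 'joint_positions': array([ 1.098,  0.151,  1.438, -0.   ,  1.554, -0.134]), 'qvel': array([-0.001, -0.001, -0.001, -0.001, -0.   ,  0.001]), 'tau': array([-3.0000e-03, -7.1303e+01, -5.7089e+01, -1.0000e-03,  9.0000e-03,
        0.0000e+00]), 'eef_pos': array([0.191, 0.542, 0.253]), 'tcp_rot': array([-5.300e-01, -3.096e+00,  2.000e-03]), 'contact_force': array([ 0.174, -0.032,  0.868]), 'wrist_torque': array([-0.037, -0.037, -0.025]), 'grip_force': np.float64(0.0), 'grip_width': np.float64(0.086)}
top cup_xl [([0.242, -0.32, 0.002], 0.59, (355, 287)), ([0.676, -0.159, 0.001], 0.57, (306, 153))]
top cup_l [([0.78, 0.173, 0.003], 0.93, (208, 122)), ([0.496, -0.318, 0.002], 0.8, (354, 208)), ([0.481, 0.315, 0.0], 0.7, (163, 209)), ([0.647, 0.172, -0.003], 0.62, (207, 161))]
top cup_m [([0.78, 0.173, 0.003], 0.93, (208, 122)), ([0.496, -0.318, 0.002], 0.8, (354, 208)), ([0.481, 0.315, 0.0], 0.7, (163, 209)), ([0.647, 0.172, -0.003], 0.62, (207, 161))]
top cup_s [([0.78, 0.173, 0.003], 0.93, (208, 122)), ([0.496, -0.318, 0.002], 0.8, (354, 208)), ([0.481, 0.
[... 949 characters left out ...]
7, 269)), ([0.481, 0.318, 0.003], 0.72, (170, 152)), ([0.647, 0.168, 0.005], 0.7, (244, 149))]
side cup_s [([0.78, 0.166, -0.006], 0.89, (275, 134)), ([0.495, -0.313, 0.001], 0.86, (337, 269)), ([0.481, 0.318, 0.003], 0.72, (170, 152)), ([0.647, 0.168, 0.005], 0.7, (244, 149))]
side board [([0.56, 0.018, -0.0], 0.61, (258, 188)), ([0.479, 0.32, 0.002], 0.29, (169, 152))]
side shaker [([0.416, 0.152, 0.002], 0.64, (187, 189))]
side spice_jar [([0.662, 0.358, 0.001], 0.73, (207, 123))]
side ramekin [([0.759, 0.012, -0.004], 0.61, (307, 158))]
side tin [([0.423, -0.145, -0.0], 0.87, (265, 247))]
side timer [([0.674, -0.362, -0.006], 0.75, (397, 242)), ([0.664, 0.358, -0.002], 0.34, (208, 123))]
```

```bash
python3 - <<'E'
import cv2
a=cv2.imread("pics/top0.png")[90:330,120:420]
cv2.imwrite("pics/top0c.png",cv2.resize(a,None,fx=2.5,fy=2.5,interpolation=cv2.INTER_CUBIC))
E
```

```text
(no output)
```

View pics/top0c.png

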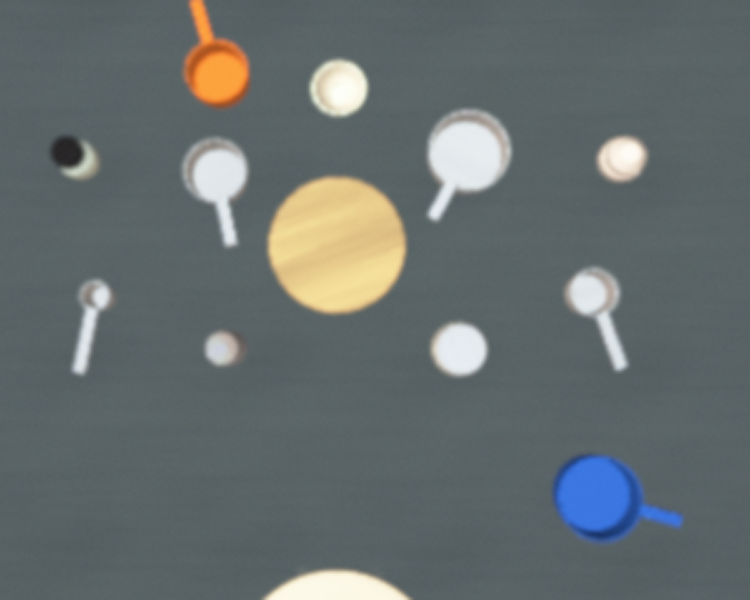

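View pics/side0.png

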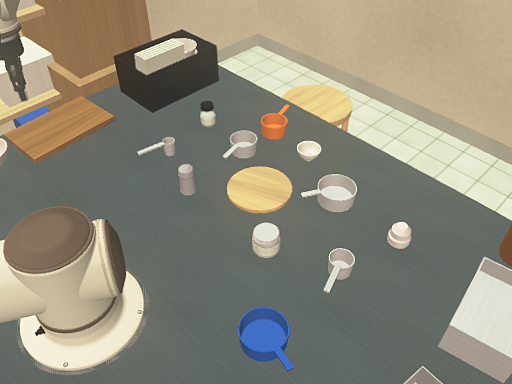

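Candidates in the top picture:
- **cup_xl:** grey at (306,153), blue at (355,287). The grey one is meant.
- **cup_l:** grey at (207,161), orange at (208,122). The grey one is meant.
- **cup_m:** the only match is (354,208).
- **cup_s:** the only match is (163,209).

The enlarged crop confirms the colours, and the sizes rank XL > L > M > S. The side view agrees, and the board is clear.

```bash
cat >> h.py <<'E'
from scipy.optimize import least_squares
def cup(f,c,rim,z0=0.0,W=None):
    """rim circle centre, handle azimuth (deg) from depth points; c rough centre, rim radius, z0 underside height"""
    P=world(f) if W is None else W
    P=P[f["z_map"]>0]
    d=P[:,:2]-c; r=np.hypot(*d.T); up=abs(P[:,2]-z0-.044)<.008
    a=P[up&(r<.125)&(r>rim+.012)]; 
    best=np.array(c)
    for _ in range(4):
        q=P[(P[:,2]>z0+.036)&(P[:,2]<z0+.052)][:,:2]; d=q-best; r=np.hypot(*d.T); h=q[(r>rim+.012)&(r<.11)]
        q=q[abs(r-rim+.0015)<.009]
        s=least_squares(lambda p:np.hypot(*(q-p).T)-rim+.0015,best,loss="soft_l1",f_scale=.002); best=s.x
    # handle: mean direction of points
    m=(h-best); az=np.degrees(np.arctan2(*(m.mean(0)[::-1]))) if len(m) else None
    return best.round(4),len(q),az,len(m),(h.mean(0).round(4) if len(m) else None, np.hypot(*m.T).max() if len(m) else 0)
def go(xyz,yaw=None):
    """yaw: world azimuth (deg) of tool x. prints shift mm & turn deg in tool axes"""
    o=get_obs();R=Ro.from_rotvec(o["tcp_rot"]).as_matrix()
    x=R[:,0]; y0=np.degrees(np.arctan2(x[1],x[0])); yaw=y0 if yaw is None else yaw
    c,s=np.cos(np.radians(yaw)),np.sin(np.radians(yaw))
    T=np.array([[c,s,0],[s,-c,0],[0,0,-1]])
    sh=R.T@(np.array(xyz)-o["eef_pos"])*1000
    tr=np.degrees(Ro.from_matrix(R.T@T).as_rotvec())
    print("at",o["eef_pos"].round(4),"yaw",round(y0,1),"shift",sh.round(1),"turn",tr.round(1),"q6",round(o["joint_positions"][5],2),"t",round(float(o["clock"]),2),"w",round(float(o["grip_width"]),4))
E
python3 - <<'E'
from h import *
C={"xl":((.676,-.16),.052),"l":((.647,.17),.041),"m":((.496,-.316),.03),"s":((.481,.316),.019)}
for n in("top","side"):
    f=grab_frame(n);W=world(f)
    for k,(c,r) in C.items(): print(n,k,cup(f,c,r,0,W))
    # board top
    P=W[f["z_map"]>0];b=P[(abs(P[:,2]-.012)<.004)&(np.hypot(P[:,0]-.557,P[:,1]-.012)<.12)]
    (cx,cy),rr=cv2.minEnclosingCircle((b[:,:2]*1000).astype(np.float32));print("board",cx,cy,rr,b.mean(0).round(4))
go((.5,.3,.2),180)
E
```

```text
top xl (array([ 0.6779, -0.1586]), 149, np.float64(153.58699636498636), 49, (array([ 0.605 , -0.1224]), np.float64(0.10046533432848496)))
top l (array([0.6477, 0.1683]), 123, np.float64(-150.3953322898836), 92, (array([0.6258, 0.1558]), np.float64(0.10985025738011991)))
top m (array([ 0.4949, -0.316 ]), 95, np.float64(-160.75906553446728), 87, (array([ 0.4286, -0.3392]), np.float64(0.09878579438729616)))
top s (array([0.4809, 0.3179]), 64, np.float64(169.95380275355754), 108, (array([0.415 , 0.3296]), np.float64(0.0983630557308426)))
board 557.7120361328125 -5.285500526428223 104.24103546142578 [0.5554 0.009  0.013 ]
side xl (array([ 0.676 , -0.1598]), 326, np.float64(152.84056827800833), 68, (array([ 0.6023, -0.1219]), np.float64(0.10013603055718552)))
side l (array([0.6457, 0.1692]), 197, np.float64(-93.18657650326838), 116, (array([0.6449, 0.1552]), np.float64(0.10899390750840231)))
side m (array([ 0.4946, -0.3188]), 224, np.float64(-160.6054527326549), 153, (array([ 0.427 , -0.3426]), np.float64(0.10030059234737536)))
side s (array([0.4818, 0.318 ]), 96, np.float64(170.84890822663078), 102, (array([0.4165, 0.3285]), np.float64(0.1002403988007088)))
board 555.1405029296875 9.819488525390625 92.59424591064453 [0.5518 0.0065 0.0127]
at [0.1911 0.5423 0.2533] yaw 160.6 shift [-371.9 -125.8   53.3] turn [ -0.   -0.  -19.4] q6 -0.13 t 1.2 w 0.0854
```

```bash
python3 -c "
from h import *
go((.6101,-.1252,.15),153.2)"
```

```text
at [0.1911 0.5423 0.2533] yaw 160.6 shift [-617.  -490.3  103.3] turn [-0.  -0.   7.4] q6 -0.13 t 1.2 w 0.0854
```

```bash
python3 -m inch '-0.2 -154 -122 20 0 0 2; -0.2 -308 -245 40 0 0 4; -0.2 -617 -490 60 0 0 7.4; -0.2 -617 -490 80 0 0 7.4; -0.2 -617 -490 103 0 0 7.4; -0.2 -617 -490 103 0 0 7.4; -0.2 -617 -490 103 0 0 7.4; -0.2 -617 -490 103 0 0 7.4; -0.2 -617 -490 103 0 0 7.4; -0.2 -617 -490 103 0 0 7.4; -0.2 -617 -490 103 0 0 7.4; -0.2 -617 -490 103 0 0 7.4; -0.2 -617 -490 103 0 0 7.4; -0.2 -617 -490 103 0 0 7.4; -0.2 -617 -490 103 0 0 7.4; -0.2 -617 -490 103 0 0 7.4; -0.2 -617 -490 103 0 0 7.4; -0.2 -617 -490 103 0 0 7.4; -0.2 -617 -490 103 0 0 7.4; -0.2 -617 -490 103 0 0 7.4'; python3 -c "
from h import *
go((.6101,-.1252,.15),153.2)"
```

```text
clock: 2.87
eef_pos: [0.612, -0.1303, 0.1483]
tcp_rot: [-0.733, -3.054, 0.002]
contact_force: [-0.0, -0.3, 0.4]
grip_width: 0.0508
grip_force: 0.0
at [ 0.612  -0.1303  0.1483] yaw 153.0 shift [ 4.   3.7 -1.7] turn [-0.1 -0.  -0.2] q6 -1.43 t 2.87 w 0.0508
```

```bash
python3 -m inch '-0.2 0 0 30 0 0 0; -0.2 0 0 60 0 0 0; -0.2 0 0 80 0 0 0; -0.2 0 0 80 0 0 0; -0.2 0 0 80 0 0 0'; python3 - <<'E'
from h import *
go((.6101,-.1252,.046),153.2)
for n in("top","side"):
    f=grab_frame(n);cv2.imwrite(f"pics/{n}1.png",f["pixels"]); print(n,pix(f,get_obs()["eef_pos"]))
    W=world(f)
    P=W[f["z_map"]>0]; c=np.array([.6467,.1688]); d=P[:,:2]-c;r=np.hypot(*d.T);h=P[(abs(P[:,2]-.043)<.006)&(r>.053)&(r<.11)&(d[:,0]<-.03)];m=h[:,:2].mean(0)-c
    print(len(h),np.degrees(np.arctan2(m[1],m[0])),h[:,:2].mean(0))
s=cv2.imread("pics/side1.png")[120:260,240:420];cv2.imwrite("pics/side1c.png",cv2.resize(s,None,fx=4,fy=4))
E
```

```text
clock: 3.28
eef_pos: [0.6099, -0.1248, 0.0701]
tcp_rot: [-0.728, -3.054, -0.0]
contact_force: [-0.1, 1.1, 1.0]
grip_width: 0.0513
grip_force: 0.0
at [ 0.6099 -0.1248  0.0701] yaw 153.2 shift [-0.4 -0.2 24.1] turn [-0.  -0.1 -0. ] q6 -1.43 t 3.28 w 0.0513
top (297, 169)
51 -165.96494604106323 [0.57212418 0.15015769]
side (311, 185)
60 -165.78614446048115 [0.57002996 0.14937977]
```

View pics/side1c.png

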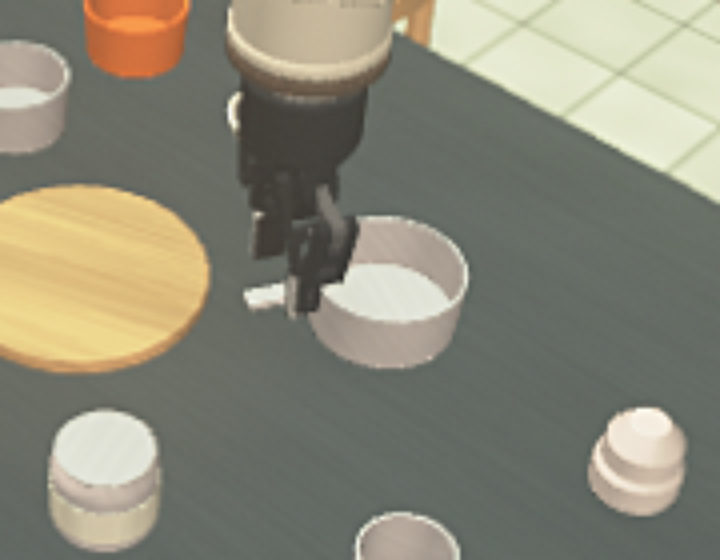

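The fingers straddle the grey cup's handle (crop about (290,290)) and are clear of its rim. I'll lower and grip.

```bash
python3 -m inch '-0.2 0 0 15 0 0 0; -0.2 0 0 24 0 0 0; -0.2 0 0 24 0 0 0; -0.2 0 0 24 0 0 0; 1 0 0 24 0 0 0; 1 0 0 24 0 0 0; 1 0 0 24 0 0 0; 1 0 0 24 0 0 0; 1 0 0 24 0 0 0; 1 0 0 24 0 0 0; 1 0 0 24 0 0 0; 1 0 0 24 0 0 0' 80
```

```text
clock: 4.38
eef_pos: [0.6104, -0.125, 0.047]
tcp_rot: [0.728, 3.055, -0.0]
contact_force: [-1.7, 0.8, 5.5]
grip_width: 0.0116
grip_force: 77.9
```

```bash
python3 -m inch '1 0 0 -10 0 0 0; 1 0 0 -30 0 0 0; 1 0 0 -60 0 0 0; 1 0 0 -90 0 0 0; 1 0 0 -120 0 0 0; 1 0 0 -120 0 0 0; 1 0 0 -120 0 0 0; 1 0 0 -120 0 0 0'; python3 - <<'E'
from h import *
for n in("side","top"):
    f=grab_frame(n)
    if n=="side": cv2.imwrite("pics/side2c.png",cv2.resize(f["pixels"][100:240,240:420],None,fx=4,fy=4))
    print(cup(f,(.677,-.159),.052,.12))
    W=world(f);P=W[f["z_map"]>0];d=P[:,:2]-[.677,-.159];r=np.hypot(*d.T)
    for nm,k in(("rim",(r>.046)&(r<.056)&(P[:,2]>.14)),("floor",(r<.035)&(P[:,2]>.1)&(P[:,2]<.15))):
        p=P[k];A=np.c_[p[:,:2]-[.677,-.159],np.ones(len(p))];s=least_squares(lambda x:A@x-p[:,2],np.zeros(3),loss="soft_l1",f_scale=.002).x;print(n,nm,len(p),s.round(3))
go((.5545+.075*np.cos(np.radians(112)),.009+.075*np.sin(np.radians(112)),.16),112)
E
```

```text
clock: 5.05
eef_pos: [0.6099, -0.1248, 0.1661]
tcp_rot: [-0.728, -3.056, 0.0]
contact_force: [0.5, -0.4, -2.0]
grip_width: 0.0123
grip_force: 78.1
(array([ 0.6759, -0.1592]), 294, np.float64(157.961085476722), 90, (array([ 0.5972, -0.1273]), np.float64(0.09984141969128414)))
side rim 676 [-0.037  0.037  0.156]
side floor 156 [-0.022  0.009  0.127]
(array([ 0.677, -0.159]), 0, np.float64(153.35950599297848), 18, (array([ 0.5914, -0.1161]), np.float64(0.10032019182601047)))
top rim 209 [-0.676  0.218  0.478]
top floor 0 [0. 0. 0.]
at [ 0.6097 -0.1248  0.1652] yaw 153.2 shift [166.  143.9   5.4] turn [-0.1 -0.1 41.2] q6 -1.43 t 5.15 w 0.0118
```

View pics/side2c.png

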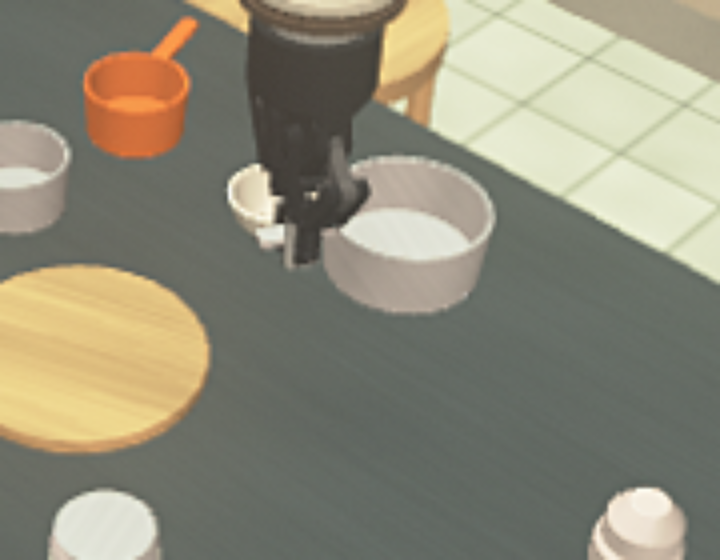

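Held firmly and close to level, with no slip. I'll carry it to the board and stop 3 mm above it.

```bash
python3 -m inch '1 33 29 0 0 0 7; 1 66 58 0 0 0 14; 1 99 86 0 0 0 21; 1 133 115 0 0 0 28; 1 166 144 0 0 0 35; 1 166 144 0 0 0 41; 1 166 144 0 0 0 41; 1 166 144 0 0 0 41; 1 166 144 30 0 0 41; 1 166 144 60 0 0 41; 1 166 144 85 0 0 41; 1 166 144 100 0 0 41; 1 166 144 105 0 0 41; 1 166 144 105 0 0 41; 1 166 144 105 0 0 41'; python3 - <<'E'
from h import *
f=grab_frame("side");print(cup(f,(.5545,.009),.052,.014))
f=grab_frame("top");print(cup(f,(.5545,.009),.052,.014))
go((.5545+.075*np.cos(np.radians(112)),.009+.075*np.sin(np.radians(112)),.059),112)
E
```

```text
clock: 6.4
eef_pos: [0.5272, 0.0777, 0.0611]
tcp_rot: [-1.751, -2.608, 0.001]
contact_force: [-0.6, 0.2, -1.0]
grip_width: 0.012
grip_force: 78.2
(array([0.5539, 0.0079]), 297, np.float64(118.94815998433451), 47, (array([0.5186, 0.0717]), np.float64(0.09884304993379488)))
(array([0.5552, 0.0086]), 64, None, 0, (None, 0))
at [0.5274 0.0779 0.0616] yaw 112.2 shift [ 1.  -0.7  2.6] turn [0.  0.  0.2] q6 -0.39 t 6.5 w 0.0119
```

Centred within 1–2 mm. I'll lower the last 3 mm, release with a small opening, and rise.

```bash
python3 -m inch '1 0 0 1 0 0 0; 1 0 0 2 0 0 0; 1 0 0 3 0 0 0; 1 0 0 3 0 0 0; 0.6 0 0 3 0 0 0; 0.4 0 0 3 0 0 0; 0.3 0 0 3 0 0 0; 0.3 0 0 3 0 0 0; 0.3 0 0 3 0 0 0; 0.3 0 0 -20 0 0 0; 0.3 0 0 -60 0 0 0; 0.3 0 0 -100 0 0 0; 0.1 0 0 -100 0 0 0; 0.1 0 0 -100 0 0 0; 0.1 0 0 -100 0 0 0'; python3 - <<'E'
from h import *
for n in("side","top"):
    f=grab_frame(n);print(cup(f,(.5545,.009),.052,.012))
    P=world(f);P=P[f["z_map"]>0];d=P[:,:2]-[.5545,.009];p=P[(np.hypot(*d.T)<.04)&(P[:,2]<.03)];print("floor",len(p),np.median(p[:,2]) if len(p) else 0)
a=np.radians(-165.9);go((.6467+.075*np.cos(a),.1688+.075*np.sin(a),.16),-165.9)
E
```

```text
clock: 7.75
eef_pos: [0.5268, 0.0785, 0.161]
tcp_rot: [-1.752, -2.607, 0.0]
contact_force: [-0.0, 0.1, -1.0]
grip_width: 0.0387
grip_force: 0.0
(array([0.5535, 0.0086]), 322, np.float64(112.22088782149726), 59, (array([0.5225, 0.0843]), np.float64(0.09966793744994618)))
floor 219 0.0199971753361323
(array([0.555 , 0.0094]), 58, None, 0, (None, 0))
floor 212 0.020438387761723062
at [0.5265 0.0784 0.1602] yaw 112.2 shift [48.8 71.2  0.1] turn [ -0.1  -0.1 -81.9] q6 -0.38 t 7.85 w 0.0385
```

```bash
python3 -m inch '0 20 30 0 0 0 -20; 0 49 71 0 0 0 -50; 0 49 71 0 0 0 -82; 0 49 71 0 0 0 -82; 0 49 71 0 0 0 -82; 0 49 71 0 0 0 -82; 0 49 71 0 0 0 -82; 0 49 71 0 0 0 -82; 0 49 71 0 0 0 -82; 0 49 71 0 0 0 -82; 0 49 71 0 0 0 -82; 0 49 71 0 0 0 -82; 0 49 71 0 0 0 -82; 0 49 71 0 0 0 -82; 0 49 71 40 0 0 -82; 0 49 71 80 0 0 -82; 0 49 71 85 0 0 -82; 0 49 71 85 0 0 -82; 0 49 71 85 0 0 -82';python3 -c "
from h import *
a=np.radians(-165.9);go((.6467+.075*np.cos(a),.1688+.075*np.sin(a),.046),-165.9)"
```

```text
clock: 9.43
eef_pos: [0.5747, 0.1507, 0.0777]
tcp_rot: [-0.386, 3.117, -0.0]
contact_force: [0.1, 0.5, 1.0]
grip_width: 0.0427
grip_force: 0.0
at [0.5747 0.1507 0.0777] yaw -165.9 shift [ 0.8  0.  31.7] turn [-0.  0.  0.] q6 -1.69 t 9.43 w 0.0427
```

```bash
python3 -m inch '0 0 0 15 0 0 0; 0 0 0 31 0 0 0; 0 0 0 31 0 0 0; 0 0 0 31 0 0 0; 1 0 0 31 0 0 0; 1 0 0 31 0 0 0; 1 0 0 31 0 0 0; 1 0 0 31 0 0 0; 1 0 0 31 0 0 0; 1 0 0 31 0 0 0; 1 0 0 31 0 0 0' 80; python3 -m inch '1 0 0 -10 0 0 0; 1 0 0 -30 0 0 0; 1 0 0 -60 0 0 0; 1 0 0 -90 0 0 0; 1 0 0 -120 0 0 0; 1 0 0 -120 0 0 0; 1 0 0 -120 0 0 0; 1 0 0 -120 0 0 0'; python3 - <<'E'
from h import *
f=grab_frame("side");print(cup(f,(.6467,.1688),.041,.12))
P=world(f);P=P[f["z_map"]>0];d=P[:,:2]-[.6467,.1688];p=P[(np.hypot(*d.T)<.028)&(P[:,2]>.1)&(P[:,2]<.15)];print(len(p),np.median(p,0))
a=np.radians(-113);go((.5543+.075*np.cos(a),.009+.075*np.sin(a),.16),-113)
E
```

```text
clock: 10.35
eef_pos: [0.5745, 0.1507, 0.0465]
tcp_rot: [-0.388, 3.116, -0.0]
contact_force: [-4.4, -0.8, 7.2]
grip_width: 0.0117
grip_force: 78.0
clock: 11.02
eef_pos: [0.574, 0.1506, 0.1653]
tcp_rot: [0.388, -3.117, 0.0]
contact_force: [-0.1, 1.2, -1.6]
grip_width: 0.0117
grip_force: 78.1
(array([0.6442, 0.1695]), 84, np.float64(-163.14919678888842), 95, (array([0.5653, 0.1456]), np.float64(0.10069877361453253)))
4 [0.66279279 0.18646031 0.1261109 ]
at [0.5738 0.1506 0.1646] yaw -165.8 shift [  98.9 -192.2    4.7] turn [  0.   -0.1 -52.8] q6 -1.69 t 11.07 w 0.0116
```

```bash
python3 -m inch '1 15 -30 0 0 0 -7; 1 30 -60 0 0 0 -14; 1 45 -90 0 0 0 -21; 1 60 -120 0 0 0 -28; 1 80 -150 0 0 0 -35; 1 99 -180 0 0 0 -42; 1 99 -192 0 0 0 -49; 1 99 -192 0 0 0 -53; 1 99 -192 0 0 0 -53; 1 99 -192 0 0 0 -53; 1 99 -192 25 0 0 -53; 1 99 -192 45 0 0 -53; 1 99 -192 50 0 0 -53; 1 99 -192 50 0 0 -53; 1 99 -192 50 0 0 -53'; python3 - <<'E'
from h import *
for n in("side","top"):
    f=grab_frame(n);print(n,cup(f,(.5543,.009),.041,.069),cup(f,(.5543,.009),.052,.012))
    cv2.imwrite(f"pics/{n}3c.png",cv2.resize(f["pixels"][130:250,190:330],None,fx=4,fy=4))
a=np.radians(-113);go((.5543+.075*np.cos(a),.009+.075*np.sin(a),.066),-113)
E
```

```text
clock: 12.32
eef_pos: [0.531, -0.0157, 0.1122]
tcp_rot: [1.641, -2.639, 0.065]
contact_force: [0.2, 0.1, -0.4]
grip_width: 0.0116
grip_force: 78.2
side (array([0.5422, 0.0109]), 79, np.float64(-127.33664227317898), 10, (array([ 0.52  , -0.0183]), np.float64(0.056618153886945584))) (array([0.5539, 0.0093]), 212, np.float64(112.88946834890167), 56, (array([0.522, 0.085]), np.float64(0.09927650350128958)))
top (array([0.5543, 0.009 ]), 0, None, 0, (None, 0)) (array([0.5532, 0.0049]), 2, None, 0, (None, 0))
at [ 0.5316 -0.0156  0.1133] yaw -116.3 shift [ 40.3 -12.8  49.6] turn [-1.  -2.9 -3.3] q6 -2.81 t 12.42 w 0.0119
```

View pics/side3c.png

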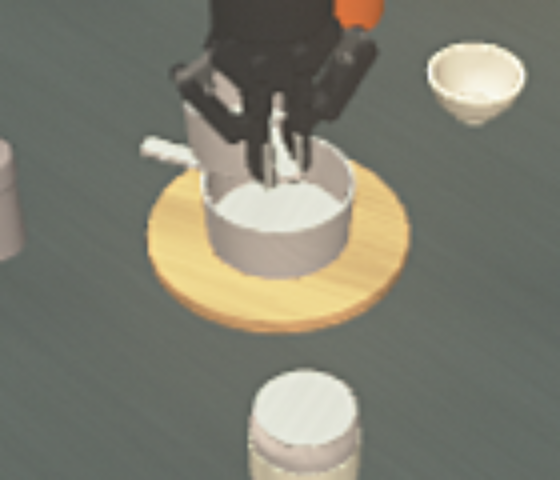

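The side crop shows cup_l stopped short, behind and left of the XL cup: joint 6 hit its range at −2.81. I'll use a handle azimuth of −128° instead, which still fans 40° apart from the rest.

```bash
python3 -c "
from h import *
a=np.radians(-128);go((.5543+.075*np.cos(a),.009+.075*np.sin(a),.135),-128)"
```

```text
at [ 0.5316 -0.0156  0.1133] yaw -116.3 shift [ 42.3   5.4 -19.7] turn [-1.4 -2.7 11.7] q6 -2.81 t 12.42 w 0.0119
```

```bash
python3 -m inch '1 0 0 -20 0 0 0; 1 0 0 -20 -1 -2.5 6; 1 20 3 -20 -1.4 -2.7 12; 1 42 5 -20 -1.4 -2.7 12; 1 42 5 -20 -1.4 -2.7 12; 1 42 5 -20 -1.4 -2.7 12; 1 42 5 -20 -1.4 -2.7 12;1 42 5 -20 -1.4 -2.7 12'; python3 - <<'E'
from h import *
a=np.radians(-128);go((.5543+.075*np.cos(a),.009+.075*np.sin(a),.115),-128)
E
```

```text
clock: 13.08
eef_pos: [0.5087, -0.0493, 0.1349]
tcp_rot: [1.372, -2.825, 0.001]
contact_force: [0.4, -0.5, -1.0]
grip_width: 0.0116
grip_force: 78.2
at [ 0.5087 -0.0493  0.1349] yaw -128.2 shift [ 1.  -0.1 19.9] turn [-0.  -0.  -0.2] q6 -2.72 t 13.08 w 0.0116
```

```bash
python3 -m inch '1 1 0 10 0 0 0; 1 1 0 20 0 0 0; 1 1 0 20 0 0 0; 1 1 0 20 0 0 0'; python3 - <<'E'
from h import *
for n in("side","top"):
    f=grab_frame(n);print(n,cup(f,(.5543,.009),.041,.068),cup(f,(.5543,.009),.052,.012))
    cv2.imwrite(f"pics/{n}4c.png",cv2.resize(f["pixels"][130:250,190:330],None,fx=4,fy=4))
a=np.radians(-128);go((.5543+.075*np.cos(a),.009+.075*np.sin(a),.066),-128)
E
```

```text
clock: 13.42
eef_pos: [0.5072, -0.0501, 0.1134]
tcp_rot: [1.371, -2.824, -0.002]
contact_force: [0.2, 0.7, -0.4]
grip_width: 0.0119
grip_force: 78.2
side (array([0.5486, 0.0068]), 25, np.float64(-127.48476145233178), 122, (array([ 0.5011, -0.0551]), np.float64(0.09642258799580924))) (array([0.5542, 0.0092]), 179, np.float64(112.79604322467351), 58, (array([0.5223, 0.0851]), np.float64(0.09899659061427911)))
top (array([0.5543, 0.009 ]), 0, None, 0, (None, 0)) (array([0.5403, 0.0144]), 33, np.float64(103.30444648499301), 38, (array([0.5227, 0.0887]), np.float64(0.08960091356836568)))
at [ 0.5077 -0.0503  0.1144] yaw -128.2 shift [-0.5 -0.2 48.4] turn [ 0.  -0.1 -0.2] q6 -2.72 t 13.52 w 0.0122
```

View pics/side4c.png

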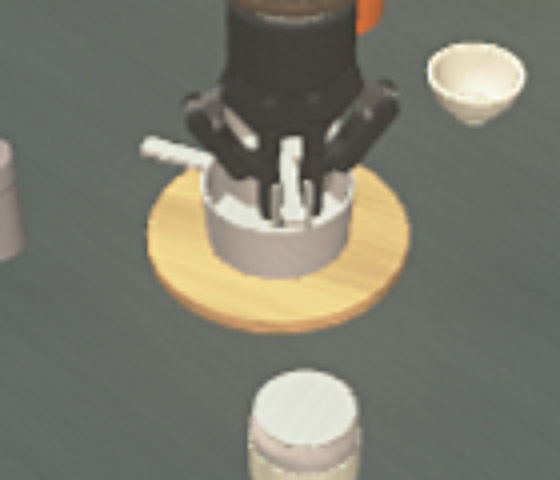

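```bash
python3 -m inch '1 0 0 5 0 0 0; 1 0 0 10 0 0 0; 1 0 0 15 0 0 0; 1 0 0 20 0 0 0; 1 0 0 20 0 0 0'; python3 -m inch '1 0 0 8 0 0 0; 1 0 0 16 0 0 0; 1 0 0 23 0 0 0; 1 0 0 25 0 0 0; 1 0 0 25 0 0 0; 1 0 0 25 0 0 0'; python3 - <<'E'
from h import *
f=grab_frame("side");print(cup(f,(.5543,.009),.041,.022),cup(f,(.5543,.009),.052,.012))
go((.5,-.05,.0665))
E
```

```text
clock: 13.93
eef_pos: [0.5071, -0.0503, 0.0932]
tcp_rot: [1.371, -2.824, -0.002]
contact_force: [-0.3, 0.5, -2.0]
grip_width: 0.0119
grip_force: 78.2
clock: 14.43
eef_pos: [0.5077, -0.0504, 0.0694]
tcp_rot: [1.371, -2.825, -0.0]
contact_force: [0.5, -0.3, -1.4]
grip_width: 0.0118
grip_force: 78.2
(array([0.5475, 0.0062]), 23, np.float64(-141.8315309346077), 137, (array([ 0.507 , -0.0256]), np.float64(0.09812422504563133))) (array([0.5536, 0.0098]), 25, np.float64(148.07541518345997), 83, (array([0.5138, 0.0347]), np.float64(0.09973839743474754)))
at [ 0.5078 -0.0505  0.0696] yaw -128.2 shift [4.4 6.4 3.2] turn [ 0.  -0.1 -0. ] q6 -2.72 t 14.48 w 0.0121
```

```bash
python3 -m inch '1 0 0 1 0 0 0; 1 0 0 2 0 0 0; 1 0 0 3 0 0 0; 1 0 0 3 0 0 0; 0.7 0 0 3 0 0 0; 0.5 0 0 3 0 0 0; 0.35 0 0 3 0 0 0; 0.35 0 0 3 0 0 0; 0.35 0 0 3 0 0 0; 0.35 0 0 3 0 0 0; 0.3 0 0 -20 0 0 0; 0.3 0 0 -60 0 0 0; 0.3 0 0 -95 0 0 0; 0 0 0 -95 0 0 0; 0 0 0 -95 0 0 0'; python3 - <<'E'
from h import *
for n in("side","top"):
    f=grab_frame(n);print(n,cup(f,(.5543,.009),.041,.021),cup(f,(.5543,.009),.052,.012))
    P=world(f);P=P[f["z_map"]>0];d=P[:,:2]-[.5545,.009];p=P[(np.hypot(*d.T)<.028)&(P[:,2]<.05)];print("floor",len(p),np.median(p[:,2]) if len(p) else 0)
a=np.radians(-160.7);go((.4948+.075*np.cos(a),-.3175+.075*np.sin(a),.16),-160.7)
E
```

```text
clock: 15.73
eef_pos: [0.5085, -0.0506, 0.1664]
tcp_rot: [-1.371, 2.825, -0.004]
contact_force: [-0.7, -0.5, -1.2]
grip_width: 0.0425
grip_force: 0.0
side (array([0.5515, 0.007 ]), 201, np.float64(-173.43855027748816), 142, (array([0.5166, 0.003 ]), np.float64(0.09921793195931525))) (array([0.5544, 0.0097]), 238, np.float64(128.96296842163468), 72, (array([0.5169, 0.056 ]), np.float64(0.10310171352992827)))
floor 69 0.026907695658729875
top (array([0.5543, 0.009 ]), 0, np.float64(111.3882608344686), 55, (array([0.5258, 0.0817]), np.float64(0.09873824840957574))) (array([0.5659, 0.1044]), 42, None, 0, (None, 0))
floor 0 0
at [ 0.5074 -0.0503  0.1639] yaw -128.2 shift [ 281.  -115.1    4.1] turn [ 0.  -0.1 32.5] q6 -2.72 t 15.83 w 0.0424
```

```bash
python3 -m inch '0 38 -16 0 0 0 7; 0 76 -32 0 0 0 14; 0 114 -48 0 0 0 21; 0 152 -62 0 0 0 28; 0 190 -78 0 0 0 32.5; 0 228 -94 0 0 0 32.5; 0 260 -106 0 0 0 32.5; 0 281 -115 0 0 0 32.5; 0 281 -115 4 0 0 32.5; 0 281 -115 4 0 0 32.5; 0 281 -115 4 0 0 32.5; 0 281 -115 4 0 0 32.5'; python3 - <<'E'
from h import *
for n in("side","top"):
    f=grab_frame(n);print(n,cup(f,(.5525,.008),.041,.02),cup(f,(.5543,.009),.052,.012))
    cv2.imwrite(f"pics/{n}5c.png",cv2.resize(f["pixels"][130:250,190:330],None,fx=4,fy=4))
    P=world(f);P=P[f["z_map"]>0];d=P[:,:2]-[.5525,.008];p=P[(np.hypot(*d.T)<.028)&(P[:,2]<.05)];print("floor",len(p),np.median(p[:,2]) if len(p) else 0)
a=np.radians(-160.7);go((.4948+.075*np.cos(a),-.3175+.075*np.sin(a),.046),-160.7)
E
```

```text
clock: 16.83
eef_pos: [0.4244, -0.3413, 0.1602]
tcp_rot: [0.527, -3.096, -0.001]
contact_force: [-0.4, 0.3, -0.6]
grip_width: 0.0431
grip_force: 0.0
side (array([0.5515, 0.007 ]), 244, np.float64(176.9792847054944), 158, (array([0.521 , 0.0086]), np.float64(0.10017095327054097))) (array([0.5547, 0.0095]), 265, np.float64(126.02391088545764), 72, (array([0.5184, 0.0595]), np.float64(0.10387585862589237)))
floor 61 0.02708977027983567
top (array([0.5514, 0.0063]), 140, np.float64(157.00144583254905), 155, (array([0.529 , 0.0158]), np.float64(0.10049168022064106))) (array([0.5543, 0.0088]), 131, np.float64(119.95598190227821), 59, (array([0.5214, 0.0658]), np.float64(0.09942652109860374)))
floor 228 0.028080286583037056
at [ 0.4246 -0.3414  0.1606] yaw -160.7 shift [  0.7  -0.6 114.6] turn [ 0.  -0.1  0. ] q6 -2.73 t 16.93 w 0.0426
```

View pics/side5c.png

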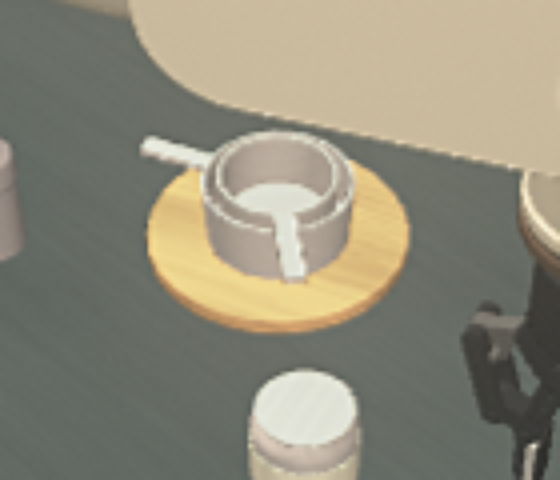

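The side crop shows cup_l nested flat in XL at about (275,170), handles clear of each other. Now cup_m.

```bash
python3 -m inch '0 0 0 40 0 0 0; 0 0 0 75 0 0 0; 0 0 0 95 0 0 0; 0 0 0 114 0 0 0; 0 0 0 114 0 0 0; 0 0 0 114 0 0 0; 0.5 0 0 114 0 0 0; 1 0 0 114 0 0 0; 1 0 0 114 0 0 0; 1 0 0 114 0 0 0; 1 0 0 114 0 0 0; 1 0 0 114 0 0 0; 1 0 0 114 0 0 0; 1 0 0 114 0 0 0' 80; python3 -m inch '1 0 0 -10 0 0 0; 1 0 0 -30 0 0 0; 1 0 0 -60 0 0 0; 1 0 0 -90 0 0 0; 1 0 0 -120 0 0 0; 1 0 0 -120 0 0 0; 1 0 0 -120 0 0 0; 1 0 0 -120 0 0 0'; python3 - <<'E'
from h import *
for n in("side","top"):
    f=grab_frame(n);print(cup(f,(.4948,-.3175),.03,.12))
a=np.radians(-168);go((.5515+.075*np.cos(a),.0067+.075*np.sin(a),.16),-168)
E
```

```text
clock: 18.1
eef_pos: [0.4242, -0.3428, 0.0475]
tcp_rot: [0.526, -3.097, 0.002]
contact_force: [-4.0, -0.7, 5.4]
grip_width: 0.012
grip_force: 78.2
clock: 18.77
eef_pos: [0.4241, -0.3421, 0.1666]
tcp_rot: [0.526, -3.096, 0.0]
contact_force: [1.1, 0.7, -0.4]
grip_width: 0.0119
grip_force: 78.1
(array([ 0.493 , -0.3173]), 36, np.float64(-159.82693508411313), 201, (array([ 0.4191, -0.3444]), np.float64(0.09832271691679327)))
(array([ 0.494 , -0.3154]), 115, np.float64(-161.82998532536132), 22, (array([ 0.4486, -0.3303]), np.float64(0.054632764792766284)))
at [ 0.4239 -0.3419  0.1657] yaw -160.7 shift [-161.2  296.4    5.9] turn [ 0.1 -0.1  7.3] q6 -2.73 t 18.87 w 0.0111
```

```bash
python3 -m inch '1 -15 29 0 0 0 2; 1 -32 59 0 0 0 4; 1 -48 88 0 0 0 7; 1 -64 118 0 0 0 7; 1 -81 148 0 0 0 7; 1 -97 178 0 0 0 7; 1 -113 207 0 0 0 7; 1 -129 237 0 0 0 7; 1 -145 266 0 0 0 7; 1 -161 296 0 0 0 7; 1 -161 296 0 0 0 7; 1 -161 296 0 0 0 7; 1 -161 296 20 0 0 7; 1 -161 296 40 0 0 7; 1 -161 296 42 0 0 7; 1 -161 296 42 0 0 7; 1 -161 296 42 0 0 7'; python3 - <<'E'
from h import *
for n in("side","top"):
    f=grab_frame(n);print(n,cup(f,(.5515,.0067),.03,.077),cup(f,(.5515,.0067),.041,.02))
    cv2.imwrite(f"pics/{n}6c.png",cv2.resize(f["pixels"][130:250,190:330],None,fx=4,fy=4))
a=np.radians(-168);go((.5515+.075*np.cos(a),.0067+.075*np.sin(a),.073),-168)
E
```

```text
clock: 20.28
eef_pos: [0.4786, -0.0104, 0.125]
tcp_rot: [0.334, -3.123, 0.001]
contact_force: [0.4, -0.5, 0.0]
grip_width: 0.0119
grip_force: 78.2
side (array([0.5506, 0.0054]), 88, np.float64(-165.2973554221536), 103, (array([ 0.4696, -0.0158]), np.float64(0.10071231194464814))) (array([0.55  , 0.0062]), 154, np.float64(-160.2655023591517), 124, (array([ 0.515 , -0.0063]), np.float64(0.10111518319752409)))
top (array([0.5516, 0.0048]), 12, None, 0, (None, 0)) (array([0.5525, 0.0074]), 18, np.float64(4.502458206749179), 8, (array([0.6035, 0.0114]), np.float64(0.05435612577781015)))
at [ 0.4789 -0.0102  0.1255] yaw -167.8 shift [ 0.4  1.5 52.5] turn [-0.   0.   0.2] q6 -1.97 t 20.38 w 0.0116
```

View pics/side6c.png

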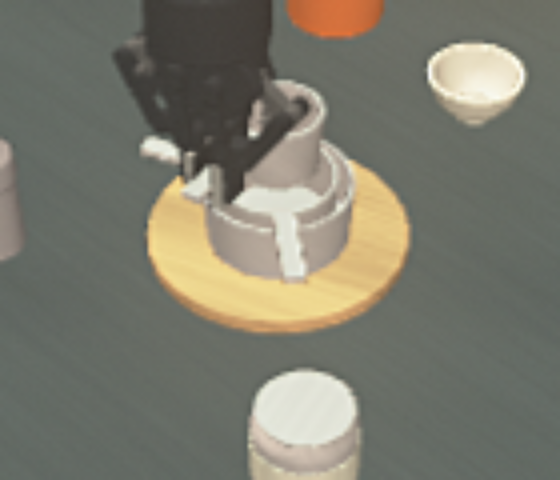

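cup_m at about (285,120) is lined up over the nest within 2 mm, so I'll lower it with a 1 mm correction.

```bash
python3 -m inch '1 0 1 5 0 0 0; 1 0 1 10 0 0 0; 1 0 1 15 0 0 0; 1 0 1 20 0 0 0; 1 0 1 25 0 0 0; 1 0 1 25 0 0 0'; python3 -m inch '1 0 0 8 0 0 0; 1 0 0 16 0 0 0; 1 0 0 22 0 0 0; 1 0 0 24 0 0 0; 1 0 0 24 0 0 0; 1 0 0 24 0 0 0'; python3 -c "
from h import *
go((.478,-.0089,.073))"
```

```text
clock: 20.88
eef_pos: [0.4777, -0.0087, 0.0983]
tcp_rot: [0.336, -3.121, -0.0]
contact_force: [0.4, 0.1, -1.3]
grip_width: 0.012
grip_force: 78.3
clock: 21.38
eef_pos: [0.4782, -0.0088, 0.0754]
tcp_rot: [0.336, -3.122, 0.001]
contact_force: [0.4, 0.6, -0.2]
grip_width: 0.0119
grip_force: 78.3
at [ 0.4782 -0.0088  0.0754] yaw -167.7 shift [ 0.2 -0.   2.4] turn [-0.  -0.1  0. ] q6 -1.96 t 21.38 w 0.0119
```

```bash
python3 -m inch '1 0 0 1 0 0 0; 1 0 0 2 0 0 0; 1 0 0 2.5 0 0 0; 1 0 0 2.5 0 0 0; 0.7 0 0 2.5 0 0 0; 0.5 0 0 2.5 0 0 0; 0.4 0 0 2.5 0 0 0; 0.4 0 0 2.5 0 0 0; 0.4 0 0 2.5 0 0 0; 0.4 0 0 2.5 0 0 0; 0.4 0 0 -20 0 0 0; 0.4 0 0 -60 0 0 0; 0.3 0 0 -90 0 0 0; 0 0 0 -90 0 0 0; 0 0 0 -90 0 0 0'; python3 -c "
from h import *
a=np.radians(170.4);go((.4813+.075*np.cos(a),.318+.075*np.sin(a),.16),170.4)"
```

```text
clock: 22.63
eef_pos: [0.4789, -0.0089, 0.167]
tcp_rot: [-0.336, 3.122, -0.002]
contact_force: [-0.4, -0.0, -1.0]
grip_width: 0.0428
grip_force: 0.0
at [ 0.4789 -0.0089  0.167 ] yaw -167.7 shift [ -2.2 346.8   6.5] turn [-0.1  0.1 21.9] q6 -1.96 t 22.63 w 0.0428
```

```bash
python3 -m inch '0 0 35 0 0 0 7; 0 0 72 0 0 0 14; 0 0 110 0 0 0 22; 0 0 145 0 0 0 22; 0 0 180 0 0 0 22; 0 0 215 0 0 0 22; 0 0 250 0 0 0 22; 0 0 285 0 0 0 22; 0 0 320 0 0 0 22; 0 -2 347 6 0 0 22; 0 -2 347 6 0 0 22; 0 -2 347 6 0 0 22; 0 -2 347 6 0 0 22'; python3 - <<'E'
from h import *
for n in("side","top"):
    f=grab_frame(n);print(n,cup(f,(.5505,.006),.03,.027),cup(f,(.5515,.0067),.041,.02),cup(f,(.4813,.318),.019))
    P=world(f);P=P[f["z_map"]>0];d=P[:,:2]-[.5505,.006];p=P[(np.hypot(*d.T)<.018)&(P[:,2]<.05)];print("floor",len(p),np.median(p[:,2]) if len(p) else 0)
    cv2.imwrite(f"pics/{n}7c.png",cv2.resize(f["pixels"][130:250,190:330],None,fx=4,fy=4))
a=np.radians(170.4);go((.4813+.075*np.cos(a),.318+.075*np.sin(a),.046),170.4)
E
```

```text
clock: 23.72
eef_pos: [0.4061, 0.3302, 0.1584]
tcp_rot: [-0.265, -3.128, 0.003]
contact_force: [0.6, -0.5, 0.2]
grip_width: 0.0424
grip_force: 0.0
side (array([0.5502, 0.0076]), 191, np.float64(-148.06690074866094), 202, (array([ 0.4983, -0.0248]), np.float64(0.09973382816533467))) (array([0.5506, 0.0067]), 209, np.float64(-178.10553339342883), 212, (array([0.5157, 0.0056]), np.float64(0.10050987704195234))) (array([0.4813, 0.3184]), 96, np.float64(171.27709674573782), 102, (array([0.4163, 0.3284]), np.float64(0.09927662673520449)))
floor 0 0
top (array([0.5502, 0.0062]), 103, np.float64(-150.13536797568196), 182, (array([ 0.5057, -0.0193]), np.float64(0.09697851124199705))) (array([0.5514, 0.0064]), 145, np.float64(167.075208093836), 163, (array([0.5232, 0.0128]), np.float64(0.10025459861744938))) (array([0.481 , 0.3179]), 63, np.float64(170.4245985260582), 57, (array([0.4312, 0.3263]), np.float64(0.06956065439638313)))
floor 97 0.03433737495521672
at [0.4066 0.3298 0.1591] yaw 170.2 shift [ -0.8   0.9 113.1] turn [-0.1 -0.1 -0.2] q6 -0.87 t 23.82 w 0.0426
```

View pics/side7c.png

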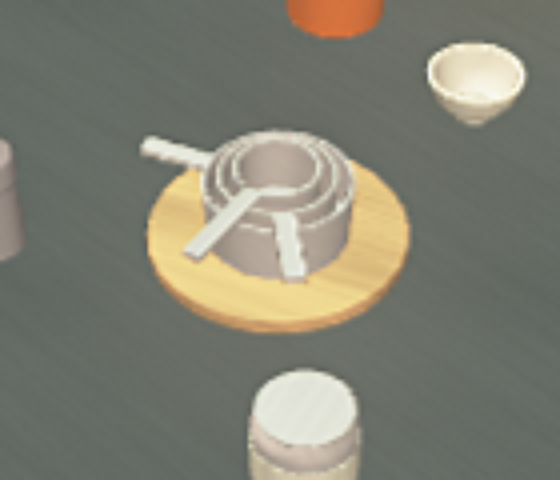

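Three cups are nested flat around (275,170), with the gap between the left and middle handles free. Now cup_s.

```bash
python3 -m inch '0 0 1 40 0 0 0; 0 0 1 75 0 0 0; 0 0 1 95 0 0 0; 0 0 1 113 0 0 0; 0 0 1 113 0 0 0; 0 0 1 113 0 0 0; 0.5 0 1 113 0 0 0; 1 0 1 113 0 0 0; 1 0 1 113 0 0 0; 1 0 1 113 0 0 0; 1 0 1 113 0 0 0; 1 0 1 113 0 0 0; 1 0 1 113 0 0 0; 1 0 1 113 0 0 0' 80; python3 -m inch '1 0 0 -10 0 0 0; 1 0 0 -30 0 0 0; 1 0 0 -60 0 0 0; 1 0 0 -90 0 0 0; 1 0 0 -120 0 0 0; 1 0 0 -130 0 0 0; 1 0 0 -130 0 0 0; 1 0 0 -130 0 0 0'; python3 - <<'E'
from h import *
for n in("side","top"):
    f=grab_frame(n);print(cup(f,(.4813,.318),.019,.13))
a=np.radians(152);go((.5502+.075*np.cos(a),.0068+.075*np.sin(a),.17),152)
E
```

```text
clock: 24.98
eef_pos: [0.4064, 0.3318, 0.0466]
tcp_rot: [-0.266, -3.129, 0.0]
contact_force: [-2.9, 1.8, 5.2]
grip_width: 0.0117
grip_force: 78.4
clock: 25.65
eef_pos: [0.4066, 0.3317, 0.1765]
tcp_rot: [-0.266, -3.13, 0.0]
contact_force: [-0.0, 0.2, -1.1]
grip_width: 0.0118
grip_force: 78.0
(array([0.4789, 0.3173]), 84, np.float64(175.1320296689362), 122, (array([0.4108, 0.3231]), np.float64(0.09859797559818091)))
(array([0.4798, 0.3184]), 82, np.float64(169.94017001202974), 60, (array([0.4324, 0.3268]), np.float64(0.09587688914412476)))
at [0.4061 0.3314 0.1751] yaw 170.3 shift [-125.6 -272.1    5.3] turn [-0.1 -0.1 18.3] q6 -0.86 t 25.75 w 0.0118
```

```bash
python3 -m inch '1 -13 -27 0 0 0 3; 1 -26 -54 0 0 0 6; 1 -38 -82 0 0 0 9; 1 -50 -109 0 0 0 12; 1 -63 -136 0 0 0 15; 1 -76 -163 0 0 0 18; 1 -88 -190 0 0 0 18; 1 -100 -218 0 0 0 18; 1 -113 -245 0 0 0 18; 1 -125 -272 0 0 0 18; 1 -125 -272 0 0 0 18; 1 -125 -272 0 0 0 18; 1 -125 -272 20 0 0 18; 1 -125 -272 40 0 0 18; 1 -125 -272 48 0 0 18; 1 -125 -272 48 0 0 18; 1 -125 -272 48 0 0 18'; python3 - <<'E'
from h import *
for n in("side","top"):
    f=grab_frame(n);print(n,cup(f,(.5502,.0068),.019,.082),cup(f,(.5502,.0068),.03,.027))
    cv2.imwrite(f"pics/{n}8c.png",cv2.resize(f["pixels"][130:250,190:330],None,fx=4,fy=4))
a=np.radians(152);go((.5502+.075*np.cos(a),.0068+.075*np.sin(a),.0798),152)
E
```

```text
clock: 27.17
eef_pos: [0.4836, 0.0431, 0.1284]
tcp_rot: [-0.751, -3.049, 0.001]
contact_force: [1.2, -0.0, -0.0]
grip_width: 0.0118
grip_force: 78.1
side (array([0.5484, 0.0085]), 109, np.float64(157.94880298873113), 123, (array([0.4856, 0.0339]), np.float64(0.09848467267477226))) (array([0.5497, 0.0068]), 137, np.float64(-148.89046185107003), 199, (array([ 0.4962, -0.0255]), np.float64(0.09965942907022694)))
top (array([0.5514, 0.009 ]), 1, None, 0, (None, 0)) (array([0.5419, 0.0045]), 1, np.float64(-103.51317805006781), 49, (array([ 0.532 , -0.0368]), np.float64(0.08988736463204387)))
at [0.4842 0.0428 0.1294] yaw 152.3 shift [-0.2 -0.8 49.6] turn [-0.   0.   0.3] q6 -1.16 t 27.27 w 0.0119
```

View pics/side8c.png

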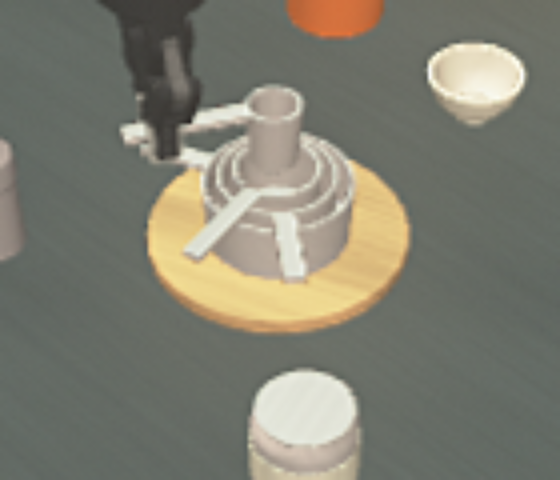

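cup_s at about (272,120) is within 2 mm of the nest axis, so I'll lower it with a 1 mm correction.

```bash
python3 -m inch '1 -1 -0.5 5 0 0 0; 1 -1 -0.5 10 0 0 0; 1 -1 -0.5 15 0 0 0; 1 -1 -0.5 20 0 0 0; 1 -1 -0.5 25 0 0 0; 1 -1 -0.5 25 0 0 0'; python3 -m inch '1 0 0 8 0 0 0; 1 0 0 15 0 0 0; 1 0 0 20 0 0 0; 1 0 0 22 0 0 0; 1 0 0 22 0 0 0; 1 0 0 22 0 0 0'; python3 -c "
from h import *
go((.4836,.0422,.0796))"
```

```text
clock: 27.77
eef_pos: [0.4839, 0.0416, 0.1022]
tcp_rot: [-0.752, -3.048, 0.002]
contact_force: [0.1, 0.4, -1.0]
grip_width: 0.012
grip_force: 78.1
clock: 28.27
eef_pos: [0.4845, 0.0415, 0.0815]
tcp_rot: [-0.752, -3.049, 0.001]
contact_force: [0.3, 0.3, -0.6]
grip_width: 0.0118
grip_force: 78.2
at [0.4845 0.0415 0.0815] yaw 152.3 shift [1.1 0.2 1.9] turn [-0. -0.  0.] q6 -1.16 t 28.27 w 0.0118
```

```bash
python3 -m inch '1 0 0 1 0 0 0; 1 0 0 2 0 0 0; 1 0 0 2 0 0 0; 1 0 0 2 0 0 0; 0.7 0 0 2 0 0 0; 0.5 0 0 2 0 0 0; 0.4 0 0 2 0 0 0; 0.4 0 0 2 0 0 0; 0.4 0 0 2 0 0 0; 0.4 0 0 2 0 0 0; 0.4 0 0 -20 0 0 0; 0.4 0 0 -60 0 0 0; 0.3 0 0 -100 0 0 0; 0.3 60 0 -130 0 0 0; 0.3 100 0 -140 0 0 0; 0.3 100 0 -140 0 0 0; 0.3 100 0 -140 0 0 0; 0.3 100 0 -140 0 0 0'; python3 - <<'E'
from h import *
for n in("side","top"):
    f=grab_frame(n);print(n,cup(f,(.5502,.0068),.019,.033),cup(f,(.5502,.0068),.03,.027))
    P=world(f);P=P[f["z_map"]>0];d=P[:,:2]-[.5502,.0068];p=P[(np.hypot(*d.T)<.022)];print("top z",np.percentile(p[:,2],[3,50,97]))
    if n=="side":
        cv2.imwrite(f"pics/{n}9c.png",cv2.resize(f["pixels"][110:290,150:390],None,fx=3,fy=3))
    for t in"shaker spice_jar ramekin tin timer".split(): print(t,[np.round(d["xyz"],3).tolist() for d in pinpoint(f,t)[:1]])
E
```

```text
clock: 29.77
eef_pos: [0.3957, 0.0886, 0.2222]
tcp_rot: [0.75, 3.049, -0.0]
contact_force: [0.6, 0.1, -0.4]
grip_width: 0.03
grip_force: 0.0
side (array([0.5492, 0.0059]), 137, np.float64(170.6352600775209), 258, (array([0.4935, 0.0151]), np.float64(0.0982665829084371))) (array([0.5494, 0.009 ]), 174, np.float64(-156.8812270164228), 243, (array([ 0.4957, -0.014 ]), np.float64(0.10131966225688095)))
top z [0.05771203 0.07376968 0.08191317]
shaker [[0.415, 0.152, 0.003]]
spice_jar [[0.664, 0.361, -0.001]]
ramekin [[0.764, 0.013, -0.0]]
tin [[0.421, -0.147, 0.0]]
timer [[0.674, -0.362, -0.005]]
top (array([0.5489, 0.0065]), 69, np.float64(178.3718547981258), 204, (array([0.5006, 0.0079]), np.float64(0.095794298339744))) (array([0.5499, 0.0066]), 105, np.float64(-153.65156951931007), 194, (array([ 0.5039, -0.0162]), np.float64(0.09685170496396084)))
top z [0.03373165 0.04310335 0.08263162]
shaker [[0.555, 0.008, 0.0]]
spice_jar [[0.662, 0.352, -0.005]]
ramekin [[0.759, 0.01, 0.001]]
tin [[0.424, -0.149, -0.001]]
timer [[0.669, -0.363, -0.0]]
```

View pics/side9c.png

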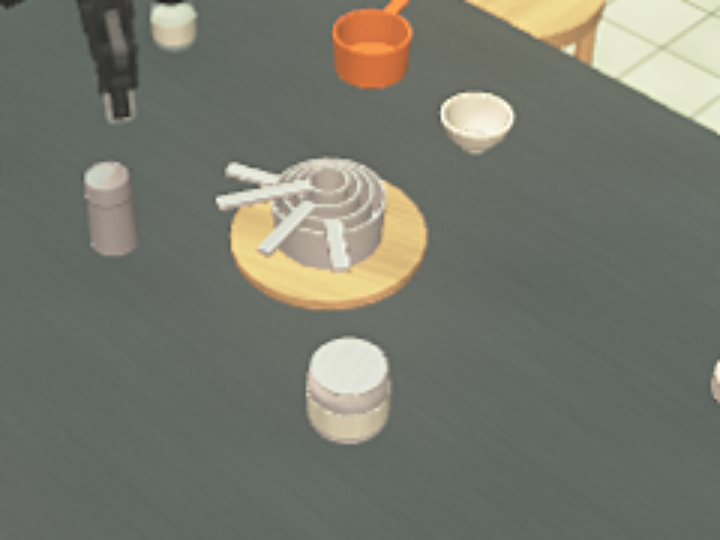

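All four cups are nested at about (327,195), the gripper is clear at (118,100), and the bystanders haven't moved.

```bash
python3 -c "
from workcell import env
print(env.close_job())"
```

```text
the job is handed in; nothing more can be done
None
```

The four cups are nested largest to smallest on the board and released, the bystanders show no movement in the last pictures, and I handed the job in at about 30 s of the 106 s allowed; the hand-in returned no verdict.

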